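Snug the adjustable wrench on the extruder's big foot nut and tighten it

ROBOT

A 7-joint arm with a two-finger parallel gripper is mounted at the origin on the work surface. World frame = base frame: x ahead of the robot, y to its left, z up, the work surface at z = 0. Lengths are in mm, angles in rad, forces in N, time in s.
With the tool pointing down it reaches from about 400 to 850 mm from the base axis. Payload 10.4 kg.
Tool frame: the origin (TCP) lies at the very end of the fingers, on their centre line; the grasp point (between the pads) lies 19 mm behind it; z points along the fingers, y is the line along which they close (so a half turn about z gives the same grasp; the last joint's range is limited). The gripper opens to 87 mm and grips with 3 to 60 N. Pads are 19 mm wide; open, the fingers measure 117 mm over their backs; the gripper's body (75 mm by 190 mm) begins 51 mm behind the grasp point.
Start: joints at [-1.143, 0.332, -0.065, 1.46, 0.022, 1.35, -0.088], TCP at [272.294, 562.59, 222.576] pointing down, gripper open.
Joint ranges: [-2.6, 2.6], [-0.5, 2.12], [-1.47, 1.34], [0.16, 2.42], [-1.27, 4.41], [0.06, 2.06], [-2.6, 2.6]. Speed limits (rad/s): [2.22, 2.22, 2.79, 2.79, 3.14, 3.14, 3.14].

INTERFACE

Orientations are given as a unit quaternion [w, x, y, z].
In Python, from station import bot, vision, job_done, status gives the robot as it stands. Calls block until the motion is done:
- bot.movep(position, orientation): joint-space move of the TCP to a pose.
- bot.line_to(position, attitude=None, feed=150): straight line of the TCP; attitude=None keeps the orientation; feed is the mean speed in mm/s.
- bot.move_joints(angles): joint-space move.
- bot.grip(opening, grasp_force=None): finger opening in mm; grasp_force is the grip in N (None keeps the last); returns when the fingers have stopped.
- bot.dwell(seconds).
- bot.inverse_kinematics(position, orientation): joint angles nearest the present ones, or None.
- vision.read_camera(name): name is "side" or "top"; returns a dict with "color" (384x512x3 uint8, red, green, blue), "z_map" (384x512 float32, mm along the optical axis (not along the pixel's ray), 0 where there is no reading), "vertical_fov" (degrees; the focal length in pixels is half the picture's height over the tangent of half this angle, whatever the lens; pixels are square), "cx", "cy" (the principal point, pixels), "extrinsics" (4x4, takes a point from world to camera coordinates). Camera axes: x right, y up, looking along -z (the intrinsics and any distortion apply to the point x, -y, -z); pixel columns grow to the right and rows downward; lengths in mm; the calibration is good to about 2 mm. A picture is of the moment at which its call begins.
A pose or a line that the arm cannot do raises bot.MotionError and nothing moves.
- job_done(): hands the job in; it is judged then, once.
Readings, each from a call of its own:
- status.get_time_s(): time.
- status.get_joints(): joint angles.
- status.get_joint_vel(): joint speeds.
- status.get_joint_torque(): joint torques, N m.
- status.get_tcp_pos(): TCP position.
- status.get_orientation(): TCP orientation.
- status.get_force(): force on the tool from outside, world axes, zero at the start.
- status.get_ft_torque(): the same for the moment, N m.
- status.get_finger_gap(): finger opening in mm.
- status.get_finger_force(): force on a finger pad.
Only numpy, scipy, OpenCV 4.12 (cv2) and the standard library are available. Lean on these libraries where they do the work, as an engineer would, in place of code of your own. Each camera call takes 0.05 s, during which the arm holds its last target. There are 200 camera calls.

TASK

The adjustable wrench lies loosely round the big nut on the clay extruder's foot plate. Roll the wrench's worm with a fingertip, without shoving the jaw itself, until the jaw is snug on the nut; only then push the handle to tighten the nut clockwise by about an eighth of a turn (45 degrees), and leave the wrench snug on the nut.

Things in the scene. Friction and masses are not known exactly. Their poses are not given: they have to be found in the camera images.
- nut_top (a point): Centre of the top face of the big steel hex nut on the grey foot plate of the clay extruder: 30 mm across flats, 35 mm across corners, 20 mm tall, standing on the plate, whose top is 10 mm above the table. The three other nuts on the plate are half that size; a loose nut of the same size lies on the plate without a wrench. z is up, along the nut's axis.
- nut (a joint): How far the nut has been tightened (rad): 0 at the start, growing as it turns clockwise seen from above. It needs about 0.08 N m, so only a few N at the handle.
- worm_top (a point): Top of the worm, a knurled dark steel roller (20 mm in diameter, 22 mm long, axis level and across the wrench) in the head of the adjustable wrench, 46 mm from the nut's axis towards the handle. It stands 10 mm above the head's upper face and 6 mm above the nut's top. x points along the wrench from handle to jaws, z up. It is rigid: press by feel.
- worm (a joint): Turn of the worm (rad), growing as the jaw closes. Roll it with a fingertip pressed on its top (6 to 15 N) and drawn along the wrench: towards the jaws closes, towards the handle opens. 10 mm of draw in contact moves the jaw 2.5 mm (1 rad); draw, lift, go back, repeat: two to four strokes. Once the jaw is snug the fingertip only slips.
- jaw (a joint): How far the movable jaw has closed (m): the mouth is 38 mm wide at 0, so it is snug on the 30 mm nut at about 0.008. It starts between 0 and 0.002.
- handle (a point): Point on the wrench's straight steel handle, 160 mm from the middle of the mouth and half-way up the handle, which is 24 mm wide, 12 mm thick and runs on 100 mm further out. The loose wrench (280 mm, 0.7 kg) lies flat on the plate, the handle out over the table to the robot's left, its underside 10 mm above the table. x: from handle to jaws. To tighten, push its near side away from the robot.
- mouth (a point): Middle of the mouth of the wrench, half-way up its 16 mm thick jaws, within a few mm of the nut's axis; moves with the wrench. Axes as for the handle.
- wrench: The whole adjustable wrench, 280 mm long, 0.7 kg; origin below the middle of the mouth, on the underside. Axes as for the handle.

How it is judged (in metres and radians):
On the way:
1. the jaw is closed snugly on the nut, before the nut is turned (value of joint jaw above 0.006 m and horizontal distance between mouth and nut_top below 0.008 m and value of joint nut below 0.2 rad), for 0.2 s.
At the end, for the whole second after the job is handed in: The nut has been tightened by 30 to 60 degrees, the jaw is still closed on it with less than 2 mm of play, the wrench lies flat round the nut (mouth within 8 mm of the nut's axis), at rest and released (value of joint nut between 0.52 and 1.05 rad and value of joint jaw above 0.006 m and horizontal distance between mouth and nut_top below 0.008 m and height (world z) of mouth below 0.026 m and linear speed of wrench below 0.02 m/s); the robot touches nothing.
It fails at once if the fingers shove the movable jaw with more than 6 N (contact force between the fingers and jaw above 6 N).
It also fails if it takes over 58 s, if anything falls off the work surface, if the arm or the gripper's body presses on something with over 40 N, if the wrist force passes 120 N, or if a joint passes its speed limit or range.

## Working session

There is one attempt and no reset: what is moved stays moved. The work goes in short steps, each a Python script; the robot and the scene stay as the last script left them, time stands still between calls to the robot, and variables do not carry over. Pictures are saved under pics/ and viewed, at most 10 in all, crops included, and the job is handed in when it is done.

```bash
mkdir -p pics; ls
cat > h.py <<'E'
import numpy as np, cv2
from station import bot, vision, job_done, status
def cam(n):
    c=vision.read_camera(n); return c
def px2w(c,u,v,z=None):
    H=c["color"].shape[0]; f=H/2/np.tan(np.radians(c["vertical_fov"])/2)
    E=np.array(c["extrinsics"]); R,t=E[:3,:3],E[:3,3]
    d=np.array([(u-c["cx"])/f,-(v-c["cy"])/f,-1.])
    if z is None:
        return R.T@(d*c["z_map"][int(round(v)),int(round(u))]-t)
    o=-R.T@t; w=R.T@d
    return o+w*(z-o[2])/w[2]
E
python3 - <<'E'
from h import *
import pickle
for n in("side","top"):
    c=cam(n); pickle.dump(c,open(n+".pkl","wb"))
    print({k:v for k,v in c.items() if k not in("color","z_map")})
    cv2.imwrite(f"pics/{n}0.png",cv2.resize(c["color"][:,:,::-1],(800,600)))
print(status.get_time_s(),status.get_force(),status.get_orientation())
E
```

```text
pics
{'vertical_fov': 44.55096946835998, 'cx': 254.2130919529469, 'cy': 190.12636953824426, 'extrinsics': array([[-8.21305567e-01, -5.70425167e-01,  8.50260246e-03,
         4.30190184e+02],
       [ 4.16261982e-01, -5.89014703e-01,  6.92667050e-01,
        -2.46717243e+02],
       [-3.90106560e-01,  5.72430615e-01,  7.21207365e-01,
        -5.84488888e+02],
       [ 0.00000000e+00,  0.00000000e+00,  0.00000000e+00,
         1.00000000e+00]])}
{'vertical_fov': 44.218503208705, 'cx': 252.95137574559593, 'cy': 195.2372046067526, 'extrinsics': array([[ 7.67296305e-03, -9.99800061e-01,  1.84652201e-02,
         1.51725842e+01],
       [ 9.92936642e-01,  9.80405468e-03,  1.18240037e-01,
        -5.23673194e+02],
       [-1.18397430e-01,  1.74275422e-02,  9.92813341e-01,
        -6.56029210e+02],
       [ 0.00000000e+00,  0.00000000e+00,  0.00000000e+00,
         1.00000000e+00]])}
0.1 [-0.16503288 -0.79574246  0.48855073] [-1.27065373e-04  2.23514815e-01  9.74700320e-01 -6.30920588e-04]
```

View pics/top0.png

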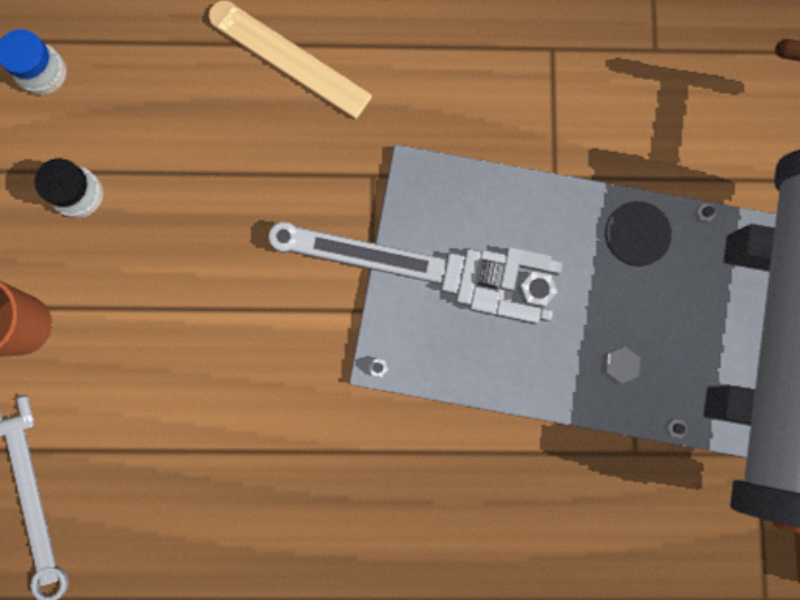

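View pics/side0.png

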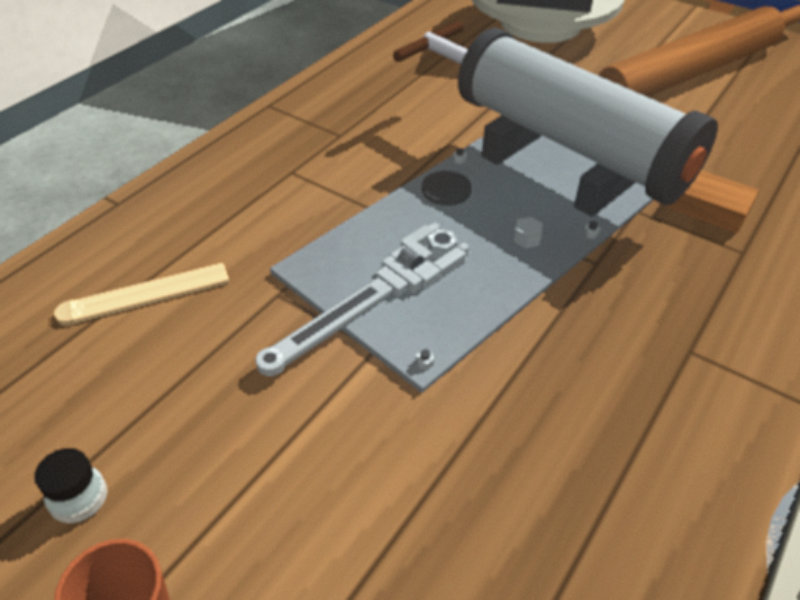

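The top view shows the nut at about (540,289), the worm at (491,272) and the handle's eye at (284,236), all in the 800 px scale. I'll enlarge the head next.

Run:
```python
from h import *
import pickle
c=pickle.load(open("top.pkl","rb"))
im=c["color"][145:220,270:370,::-1]
cv2.imwrite("pics/crop1.png",cv2.resize(im,(800,600),interpolation=cv2.INTER_CUBIC))
s=.64
for n,u,v,z in [("nut",540,289,30),("worm",491,272,36),("eye",284,236,22),("strip",370,254,22)]:
    print(n,px2w(c,u*s,v*s,z),px2w(c,u*s,v*s))
```

```text
nut [ 540.12920745 -115.8482206    30.        ] [ 540.10772306 -115.81584713   30.14980923]
worm [554.77382173 -69.03145613  36.        ] [554.8395078  -69.09024618  35.60505228]
eye [589.63245678 125.84203966  22.        ] [589.73776349 125.90924989  21.50651987]
strip [573.17671895  43.95133678  22.        ] [573.11270345  43.94536744  22.33767001]
```

View pics/crop1.png

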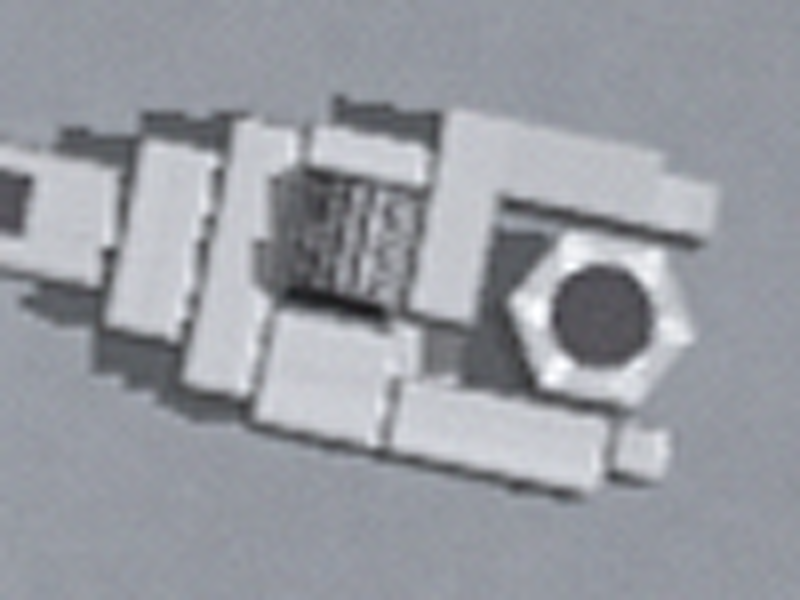

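```bash
cat >> h.py <<'E'
def q_yaw(deg):  # tool pointing down, tool x at this yaw
    a=np.radians(deg)/2; return [0,np.cos(a),np.sin(a),0]
def fz(n=4):
    r=[]
    for _ in range(n): r.append(status.get_force()); bot.dwell(.01)
    return np.mean(r,0)
E
python3 - <<'E'
from h import *
import pickle
c=pickle.load(open("top.pkl","rb"))
P=lambda u,v,z:px2w(c,270+u/8,145+v/8,z)
nut=P(602,315,30); worm=P(350,240,36); eye=px2w(c,284*.64,236*.64,22)
d=(nut-eye)[:2]; L=np.hypot(*d); d/=L
print(nut,worm,eye,d,L,"worm along/lat",(nut-worm)[:2]@d, np.cross(d,(worm-nut)[:2]))
bot.grip(0,20)
yaw=np.degrees(np.arctan2(-d[1],-d[0])); print("yaw",yaw)
w=nut[:2]-46*d+np.array([-d[1],d[0]])*np.cross(d,(worm-nut)[:2])
print("worm top",w)
np.savez("geo.npz",nut=nut,d=d,w=w,yaw=yaw)
s=w-7*d
bot.movep([*s,70],q_yaw(yaw)); bot.line_to([*s,42],feed=60); bot.dwell(.2)
f0=fz(); print("f0",f0,status.get_joints(),status.get_finger_gap())
z=42.
while z>31:
    z-=.5; bot.line_to([*s,z],feed=20); f=fz(2)-f0
    if abs(f[2])>1: print(z,f,status.get_tcp_pos())
    if abs(f[2])>8: break
print(status.get_time_s())
E
```

```text
[ 540.98931805 -115.34708205   30.        ] [553.41200373 -68.30694984  36.        ] [589.63245678 125.84203966  22.        ] [-0.19769984 -0.9802626 ] 246.04541730516735 worm along/lat 48.567645456189624 2.8776677853492103
yaw 78.59751614704417
worm top [552.90438064 -70.82391667]
f0 [0.14308108 0.039669   0.20702993] [-0.46561362  0.40639167  0.5981703   1.85872694 -0.27564486  0.9588392
  0.05558763] 0.7192050463837009
36.0 [-2.50588139  0.07562935  4.90966919] [554.42122555 -63.98968975  36.32941884]
35.5 [-3.73358532  0.29208432 10.23860072] [554.46083257 -63.9799056   36.16112178]
8.4417<stdin>:7: DeprecationWarning: Arrays of 2-dimensional vectors are deprecated. Use arrays of 3-dimensional vectors instead. (deprecated in NumPy 2.0)
<stdin>:10: DeprecationWarning: Arrays of 2-dimensional vectors are deprecated. Use arrays of 3-dimensional vectors instead. (deprecated in NumPy 2.0)
```

Run:
```python
from h import *
g=np.load("geo.npz"); d,w=g["d"],g["w"]
for k in range(2):
    if k:
        s=w-7*d; bot.line_to([*s,39],feed=100); bot.line_to([*s,35.5],feed=20)
    for a in (-2,3,7):
        bot.line_to([*(w+a*d),35.5],feed=30); f=fz(2); print(k,a,f.round(1),"along",round(f[:2]@d,1))
    bot.line_to([*(w+7*d),42],feed=60)
np.set_printoptions(precision=2)
s=w-7*d; bot.line_to([*(s-40*d),100],feed=250)
c=cam("top"); cv2.imwrite("pics/top2.png",cv2.resize(c["color"][145:220,270:370,::-1],(800,600),interpolation=cv2.INTER_CUBIC))
print(status.get_time_s())
```

```text
0 -2 [-3.1  0.9  9.5] along -0.2
0 3 [-4.   0.9 10. ] along -0.1
0 7 [-3.6  0.6  8. ] along 0.1
1 -2 [-1.9  1.6  8.8] along -1.2
1 3 [1.5 0.6 6.7] along -0.8
1 7 [0.9 1.2 5.3] along -1.4
12.025
```

View pics/top2.png

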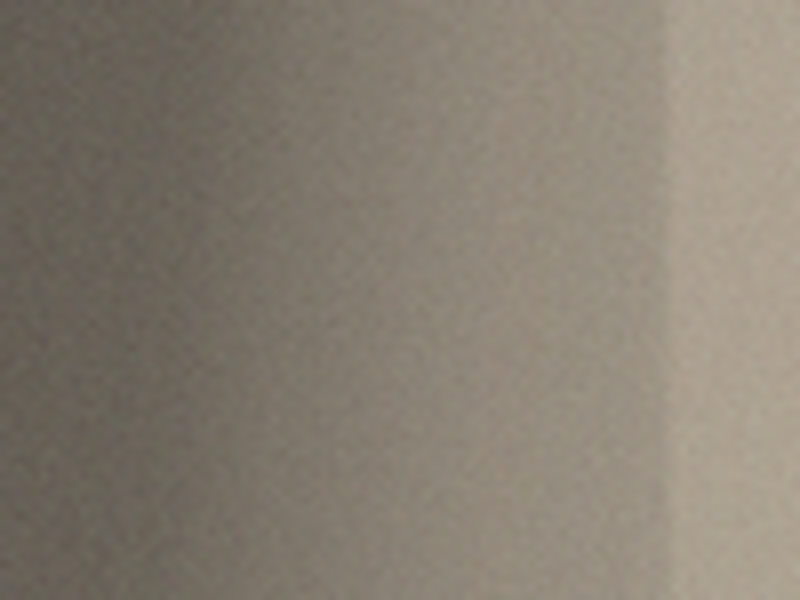

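The arm blocked that view. I'll do a third stroke with slightly more pressure, then swing clear and look.

Run:
```python
from h import *
g=np.load("geo.npz"); d,w=g["d"],g["w"]
bot.line_to([*(w-7*d),42],feed=250)
for k in range(1):
    s=w-7*d; bot.line_to([*s,39],feed=100); bot.line_to([*s,35.2],feed=20)
    for a in (-2,3,7):
        bot.line_to([*(w+a*d),35.2],feed=30); f=fz(2); print(k,a,f.round(1),"along",round(f[:2]@d,1))
    bot.line_to([*(w+7*d),45],feed=60)
bot.line_to([*(w-7*d),100],feed=250)
print(status.get_time_s())
bot.movep([440,330,150],q_yaw(float(g["yaw"])))
c=cam("top"); cv2.imwrite("pics/top3.png",cv2.resize(c["color"][145:220,270:370,::-1],(800,600),interpolation=cv2.INTER_CUBIC))
print(status.get_time_s())
```

```text
0 -2 [-0.   3.4  7.7] along -3.3
0 3 [-0.1  3.6  7.3] along -3.5
0 7 [0.6 3.9 7.7] along -3.9
14.7083
16.2833
```

View pics/top3.png

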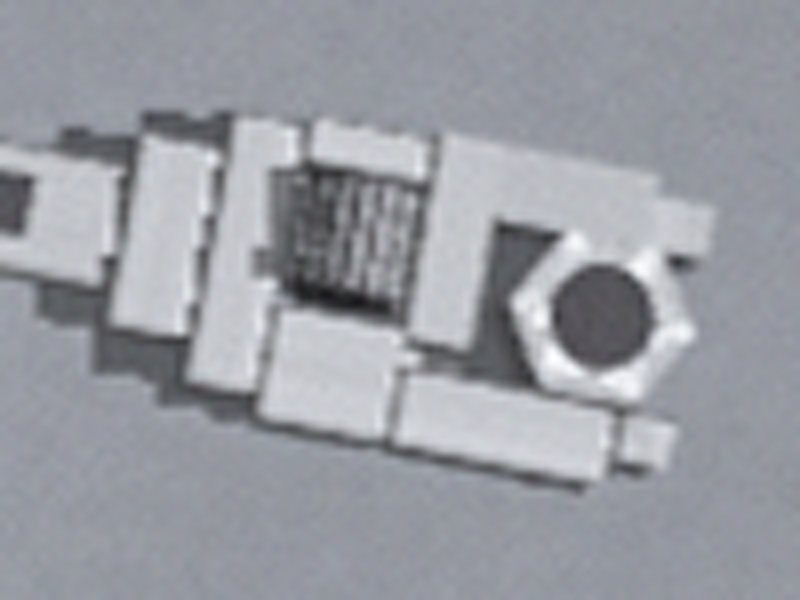

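Compared with the start, the jaw's outer edge went from v≈110 to 133 and its inner face now meets the nut. The drag ratio of about 0.5 in stroke 3 suggests slipping, so I'll do one firmer stroke to confirm.

Run:
```python
from h import *
g=np.load("geo.npz"); d,w=g["d"],g["w"]
s=w-7*d
bot.movep([*s,60],q_yaw(float(g["yaw"]))); bot.line_to([*s,39],feed=100); bot.line_to([*s,34.9],feed=20)
print(fz(2).round(1))
for a in (-5,-2,3,7):
    bot.line_to([*(w+a*d),34.9],feed=30); f=fz(2); print(a,f.round(1),"along",round(f[:2]@d,1))
bot.line_to([*(w+7*d),45],feed=60)
bot.line_to([*(w-7*d),100],feed=250)
bot.movep([440,330,150],q_yaw(float(g["yaw"])))
c=cam("top"); import pickle; pickle.dump(c,open("top4.pkl","wb"))
cv2.imwrite("pics/top4.png",cv2.resize(c["color"][130:220,180:370,::-1],(800,379),interpolation=cv2.INTER_CUBIC))
a=pickle.load(open("top.pkl","rb"))
print(status.get_time_s())
```

```text
[-4.   1.6 12.5]
-5 [-3.4  4.3 13.3] along -3.5
-2 [-1.9  6.2 11.8] along -5.7
3 [1.  5.8 9.8] along -5.8
7 [1.1 4.8 8.5] along -4.9
22.0
```

View pics/top4.png

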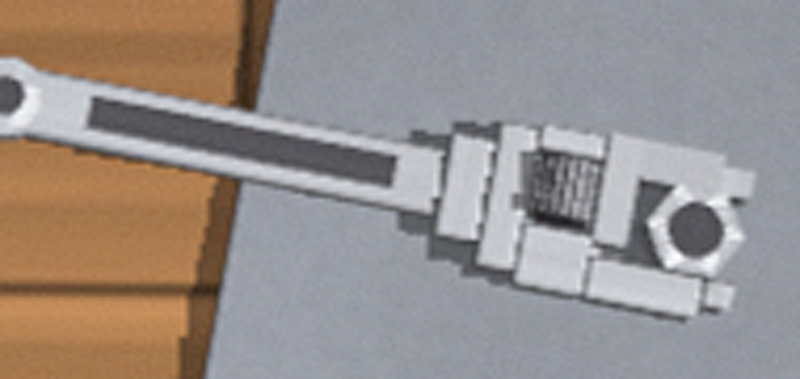

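The jaw is snug: the fingertip now only slips, and the picture is unchanged, with the nut at (693,230) and the eye at (8,96). Next is pushing the handle in an arc.

Run:
```python
from h import *
import pickle
c=pickle.load(open("top4.pkl","rb")); g=np.load("geo.npz"); nut=g["nut"][:2]
k=190/800
eye=px2w(c,180+8*k,130+96*k,22)[:2]; a0=np.arctan2(*(eye-nut)[::-1]); print(eye,np.degrees(a0))
def pose(th,off):
    a=a0-th; h=np.array([np.cos(a),np.sin(a)]); n=np.array([h[1],-h[0]])
    return nut+160*h-n*off, q_yaw(np.degrees(a)), n
p,q,n=pose(0,45); bot.movep([*p,60],q); bot.line_to([*p,14.5],feed=80); bot.dwell(.1); f0=fz()
off=45
while off>18:
    off-=1; bot.line_to([*pose(0,off)[0],14.5],feed=30); f=fz(2)-f0
    if abs(f[:2]@n)>1.2: break
print("contact off",off,f)
np.savez("push.npz",a0=a0,off=off)
for t in range(4,46,4):
    p,q,n=pose(np.radians(t+1),off)
    bot.line_to([*p,14.5],attitude=q,feed=50); f=status.get_force()-f0
    print(t,f.round(1),round(f[:2]@n,1))
    if np.hypot(*f[:2])>25: break
p,q,n=pose(np.radians(t+1),off+40); bot.line_to([*p,14.5],feed=80); bot.line_to([*p,100],feed=200)
bot.movep([440,330,150],q_yaw(float(g["yaw"])))
c=cam("top"); pickle.dump(c,open("top5.pkl","wb"))
cv2.imwrite("pics/top5.png",cv2.resize(c["color"][70:220,170:370,::-1],(800,600),interpolation=cv2.INTER_CUBIC))
print(status.get_time_s())
```

```text
[586.97509428 125.5671265 ] 79.19336069884793
contact off 20 [-1.63365894  0.45490994  2.12883526]
4 [0.2 0.5 0.1] 0.1
8 [ 0.1 -0.  -0.5] 0.1
12 [1.  0.3 0.3] 0.8
16 [ 1.2 -0.1 -0.3] 1.1
20 [0.1 0.4 0.4] -0.2
24 [1.  0.3 1.3] 0.6
28 [0.4 0.7 0.4] -0.1
32 [0.2 0.9 1.1] -0.5
36 [-0.2  1.1  0.9] -1.0
40 [-0.3  0.9  0. ] -0.9
44 [0.6 1.2 0.2] -0.7
37.525
```

View pics/top5.png

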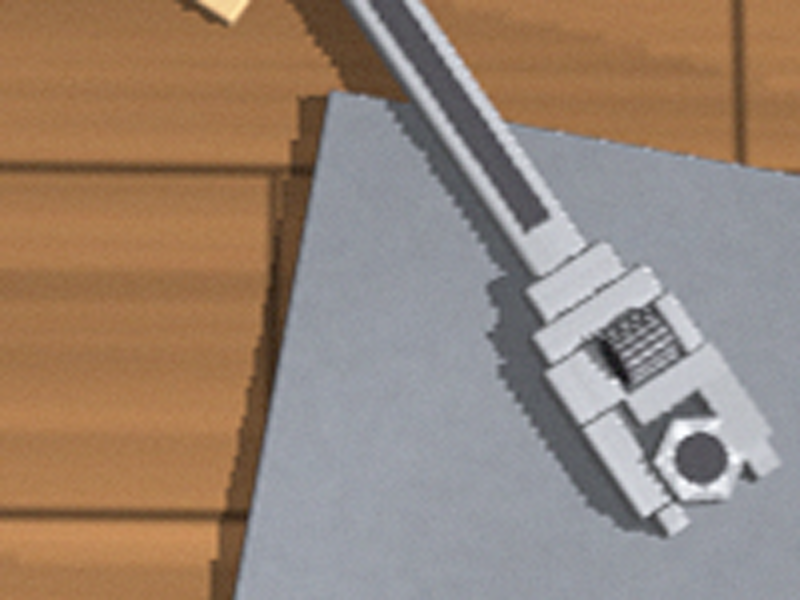

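The wrench turned about 44.5° (strip now runs (380,0)→(538,228)), but its shadow on the left is wider. I'll check its height with the depth map.

Run:
```python
from h import *
import pickle
c=pickle.load(open("top5.pkl","rb")); c0=pickle.load(open("top.pkl","rb"))
for n,u,v in [("nut rim",720,430),("nut rim",668,475),("fixed jaw",630,465),("fixed tip",670,520),("mov jaw",735,390),("worm",642,343),("head",575,385),("handle",545,250),("strip",460,115),("strip far",395,20),("plate",350,300),("shadow",560,460)]:
    print(n,px2w(c,170+u/4,70+v/4).round(1))
print("initial")
for n,u,v in [("nut",555,270),("fixed jaw",500,430),("mov",580,150),("head",325,365),("handle",70,220)]:
    print(n,px2w(c0,270+u/8,145+v/8).round(1))
```

```text
nut rim [ 551.2 -122.4   30.5]
nut rim [ 534.4 -103.1   30. ]
fixed jaw [538.4 -89.9  26.5]
fixed tip [ 518.4 -104.7   24.7]
mov jaw [ 566.9 -129.2   26.2]
worm [582.1 -93.   36.1]
head [568.1 -69.9  26.2]
handle [620.  -59.6  22.2]
strip [672.  -27.7  21.6]
strip far [708.9  -3.   21.8]
plate [602.8  13.1  10.3]
shadow [542.4 -66.4  10.2]
initial
nut [ 549.2 -106.8   30.2]
fixed jaw [519.9 -96.8  27.4]
mov [ 572.6 -112.8   25.1]
head [531.6 -64.8  27.2]
handle [558.8 -18.3  22.9]
```

```bash
python3 -c "
from h import *
print(status.get_force(),status.get_tcp_pos(),job_done(),status.get_time_s())"
```

```text
the job is handed in; nothing more can be done
the job is handed in; nothing more can be done
```

The job is handed in: I rolled the jaw snug on the nut with the worm, then pushed the handle through about 44.5° clockwise, and the last picture shows the wrench flat and snug round the nut with the arm clear; the judged result was not shown.

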